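# Hang the emulsion cupboard's lift-off door

## Task

The light-safe door of the small plywood emulsion cupboard was lifted off for cleaning and stands in the slotted wooden rack. Lift it out and hang it back on the cupboard, held upright and swung well open: feel for the two upright hinge pins, bring both hinge sleeves over them together and let the door down until it is fully home, never dropping it or forcing it, because the pins bend if they are leaned on hard. Then let go, swing the door gently shut until the roller catch inside the cupboard holds it against the bumpers, and leave everything else where it is.

Things in the scene. Friction and masses are not known exactly. Their poses are not given: they have to be found in the camera images.
- cupboard: Small open-fronted plywood cupboard on four rubber feet, fixed to the table: 105 mm deep (x), 180 mm wide (y), top 208 mm high, with jars and a tin inside. Origin on the table under its centre; x points to its back (open front = plane x = -52.5 mm), y to its hinge side, z up. Touching forces between door and cupboard (pins, seats, bumpers, catch, added up) of more than 40 N bend the pins and count as failure.
- pintle_nominal (a point): Nominal foot of the lower hinge pin, where the door's lower sleeve seats: (-66.5, 104, 32) mm in the cupboard's frame, axes as the cupboard's. The true pins are NOT exactly there: see hinge_plate_place. Both pins are upright, one above the other on one line, 9.4 mm across, 18 mm tall, with a 1.2 mm bevel at the tip; each rises from a seat, a round boss 18 mm across, 10 mm tall.
- pin_tip_nominal (a point): Nominal tip of the upper pin, 148 mm above pintle_nominal (upper seat 162 mm, upper tip 180 mm, lower tip 50 mm above the table). From each boss, below its seat, an arm 9 mm high runs to the cupboard's +x; on all other sides the pins stand free, so a sleeve's outside may be brought against a pin from the front (-x) or from the hinge side (+y) to feel where it is.
- hinge_plate_place (a point): Nominal middle of the steel hinge plate that carries both pins on the cupboard's +y side, axes as the cupboard's. The plate is adjustable on four bolts and stays as it was set: both pins together stand up to 5.5 mm off nominal along x and, independently, up to 5.5 mm along y. No reading tells this; a camera may hint, touch decides.
- shut_edge (a point): Where door_edge lies when the door is shut: (-66.5, -91, 111) mm in the cupboard's frame, axes as the cupboard's. The door then rests on two rubber bumpers, which stand 8 mm out of the cupboard's front at y = -84.5 mm, 45 and 165 mm above the table.
- catch (a point): Axis of the white roller of the catch inside the cupboard, under its top: 14 mm behind the front plane, 182 mm high, roller 16 mm across, 16 mm wide, free-turning, sprung down with 2 to 5 N, yielding 8 mm upward. In the last 20 mm of closing the nose of the door's tongue passes under it, which takes some 3 to 8 N at the free edge, and it drops in front of the nose and holds the door.
- door_tongue (a point): Nose of the steel tongue on the door's inner face: (35, -58, 157.5) mm in the door's frame; the tongue is 12 mm wide and stands 33 mm out from the face. Shut, it reaches under the roller of the catch.
- door: Loose door, 0.25 to 0.4 kg: wooden frame 182 wide (y) x 186 tall (z) x 12 mm thick (x) with amber pane. Origin at the centre of its lower edge; x points to its inner face, y to its hinge side, z up; shut, its axes agree with the cupboard's. It stands upright in the rack. Home on the pins its lower edge is 18 mm above the table; it turns freely and, for play in the bores, its free edge may sag 6 mm.
- door_grip (a point): Middle of the door's upper rail, 170 mm above the lower edge and 16 mm below the upper, half-way through the 12 mm thickness; axes as the door's. The rail is 36 mm high: grasp it from above across x, here or up to 60 mm towards the hinge side.
- door_hinge (a point): On the door's hinge line, at the underside of the lower sleeve: (0, 104, 14) mm in the door's frame, axes as the door's. The two steel sleeves on the +y edge are 21 mm across, 22 mm tall, bored through at 10.6 mm. Home, it is at the height of pintle_nominal and within 9 mm of it sideways. Seen from above the door opens clockwise; square open, the free edge points to the cupboard's -x.
- sleeve_upper (a point): On the hinge line at the underside of the upper sleeve: (0, 104, 144) mm in the door's frame, axes as the door's. Home, this underside lies on the upper seat and that of the lower sleeve on the lower seat, both at the same time.
- door_edge (a point): Middle of the door's free edge: (0, -91, 93) mm in the door's frame, axes as the door's.
- door_pull (a point): Middle of the vertical steel bar pull, 7 mm thick, 50 mm long, on the door's outer (-x) face: (-26, -74, 95) mm in the door's frame, 20 mm out from the face.
- door_rack: Wooden parking rack fixed to the table: board 200 x 120 x 12 mm (x, y, z) with two slotted combs, 22 mm thick, at x = -60 and 60 mm, top 40 mm high. The door stands in the middle one (y = 0) of three 15 mm slots along x, lower edge 12 mm above the table, hinge side to the rack's +x, outer face to +y. Slots 28 mm deep: lift straight up by 35 mm. Origin under the board's centre.
- tangerine_jar: closed ink jar with an orange lid, 74 mm wide, 85 mm tall; a bystander, to be left alone. Origin at the centre of its underside.
- black_jar: closed ink jar with a black lid, 74 mm wide, 85 mm tall; a bystander, to be left alone. Origin at the centre of its underside.
- white_jar: closed ink jar with a white lid, 71 mm wide, 99 mm tall; a bystander, to be left alone. Origin at the centre of its underside.
- masking_tape: roll of cream masking tape lying flat, 120 mm wide, 50 mm tall; a bystander, to be left alone. Origin at the centre of its underside.

How it is judged:
On the way:
1. the door is home on both pins (sleeves on their seats within 3 mm of height) while it stands well open, its free edge more than 80 mm from shut (z of door_hinge in the frame of pintle_nominal between -0.003 and 0.003 m and horizontal distance between door_hinge and pintle_nominal below 0.0105 m and angle between door's own z axis and vertical below 0.08 rad and x of door_edge in the frame of shut_edge below -0.08 m), for 0.3 s.
At the end, for the whole second after the job is handed in: The door hangs upright on both pins, sleeves on the seats within 3 mm of height (tilt under 0.08 rad), and is shut: its free edge is within 6 mm of the shut place, held by the roller catch (z of door_hinge in the frame of pintle_nominal between -0.003 and 0.003 m and horizontal distance between door_hinge and pintle_nominal below 0.0105 m and angle between door's own z axis and vertical below 0.08 rad and x of door_edge in the frame of shut_edge between -0.006 and 0.006 m); the robot touches nothing.
It fails at once if door and cupboard pressed together with more than 40 N, all touching places added up (forced, dropped or slammed) (contact force between door and cupboard above 40 N).
It fails at once if the door toppled or held far from upright (more than 0.5 rad) (angle between door's own z axis and vertical above 0.5 rad).
It fails at once if a bystander moved by more than 25 mm (distance of any of tangerine_jar, black_jar, white_jar, masking_tape from where it was at the start of the episode above 0.025 m).
It also fails if it takes over 67 s, if anything falls off the work surface, if the arm or the gripper's body presses on something with over 40 N, if the wrist force passes 120 N, or if a joint passes its speed limit or range.

## Robot

A 6-joint arm with a two-finger parallel gripper is mounted at the origin on the work surface; the furniture and walls round the work are solid. World frame = base frame: x ahead of the robot, y to its left, z up, the work surface at z = 0. Lengths are in m, angles in rad, forces in N, time in s.
With the tool pointing down it reaches from about 0.4 to 0.825 m from the base axis. Payload 7 kg.
Tool frame: the origin (TCP) lies at the very end of the fingers, on their centre line; the grasp point (between the pads) lies 19 mm behind it; z points along the fingers, x is the direction in which the jaws open and shut, and the axes are right-handed (so a half turn about z gives the same grasp; the last joint's range is limited). The gripper opens to 88 mm and grips with 3 to 60 N. Pads are 19 mm wide; open, the fingers measure 130 mm over their backs; the gripper's body (78 mm by 193 mm) begins 47 mm behind the grasp point.
Start: joints at [1.635, 0.359, 0.012, 0, -1.224, -0.288], TCP at [0.15, 0.658, 0.227] pointing down, gripper open.
Joint ranges: [-3.07, 3.07], [-1.43, 2.12], [-1.02, 1.25], [-3.03, 1.67], [-3.05, -0], [-3.03, 3.03]. Speed limits (rad/s): [2.39, 2.39, 3.01, 3.14, 3.14, 3.14].

## Interface

Orientations are given as [roll, pitch, yaw] about the fixed x, y, z axes, in that order (R = Rz(yaw) Ry(pitch) Rx(roll)).
In Python, from station import telemetry, grab_frame, arm, regions_of, pinpoint gives the robot as it stands. The module is installed in compiled form; this text tells all that it offers.
- The arm moves only by the shell command python3 -m inch 'ROWS' [FORCE]. ROWS is text: rows parted by semicolons, each of 7 numbers parted by spaces: the opening, from 0 (shut) to 1 (fully open), then the shift along the world's x, y, z in cm, then the turn, a rotation vector about the world's x, y, z in degrees. A call has 1 to 12 rows; each row is the pose to reach, as a shift and turn from the pose measured when the call began; what a row does not reach only later rows make up. A row lasts 1/8 s, in which the tool goes at most 62.5 mm and 10.7 degrees, less where a joint would pass 70% of its speed; a pose out of reach is approached as far as the arm can. A call with a gripper value outside its range is refused whole. The fingers move at their own pace and stop on an object; FORCE is the grip in N (left out, the last holds). Time passes only in rows, so rows that repeat a pose let the fingers close. It gives the time, the measured TCP pose, the force and the opening at its end, in the units of the state.
- telemetry.get_state(): the state, without advancing time (a new reading comes with each control period).
- grab_frame(name): name is "scene" or "side" or "wrist"; returns a dict with "pixels" (480x640x3 uint8, red, green, blue), "fx", "fy", "cx", "cy" (pixels), "R" (3x3) and "t" (3): a world point X has camera coordinates R X + t. Camera axes: x right, y down, z forward; pixel columns grow to the right and rows downward; lengths in m; the calibration is good to about 2 mm. The wrist camera is an equidistant fisheye: a pixel r from the principal point sees the ray r / f radians off the axis. A picture is of the moment at which its call begins. There is no depth.
- arm.job_done(): hands the job in, once; it reports no verdict.
Trained networks look in the newest picture that a camera, given by its name, has taken for a name from the list of things; names that differ only in an ending like _2 or _b are one class to them, and where a whole thing is asked for, a point or a joint stands for the part that bears it (a point fixed in the world has none). Each returns a list of dicts, best first, with "p" (0 to 1); they miss things now and then, are a little off and sometimes report something else, mostly with a low value. They report only what shows in the picture. A call takes as long as a camera call.
- regions_of(camera, name): "pixels" (480x640 bool, what is visible of it) and "bbox" ([left, top, right, bottom] in pixels, round what is visible of it).
- pinpoint(camera, name): "location" ([column, row] in pixels: a listed point, or the origin of a listed thing).
The state is a dict: "t": time; "q": joint angles; "qd": joint speeds; "joint_efforts": joint torques, N m; "eef_pos": TCP position; "ee_rot": TCP orientation; "force": force on the tool from outside, world axes, zero at the start; "moment": the same for the moment, N m; "width": finger opening in m.
Only numpy, scipy, OpenCV 4.12 (cv2) and the standard library are available. Lean on these libraries where they do the work, as an engineer would, in place of code of your own. Each camera call takes 0.05 s, during which the arm holds its last target. There are 200 camera calls.

## Working session

There is one attempt and no reset: what is moved stays moved. The work goes in short steps, Python scripts to look and compute and a shell command to move; the robot and the scene stay as the last step left them, time stands still between calls to the robot, and variables do not carry over. Pictures are saved under pics/ and viewed, about 8 in all and at most 12, crops included, and the job is handed in when it is done.

```bash
mkdir -p pics
cat > h.py <<'E'
import numpy as np, cv2
from station import telemetry, grab_frame, arm, regions_of, pinpoint
from scipy.optimize import least_squares
from scipy.spatial.transform import Rotation as Ro
def save(n,f): cv2.imwrite('pics/'+f,cv2.cvtColor(grab_frame(n)['pixels'],cv2.COLOR_RGB2BGR))
def ray(F,p,fish=False):
    x=(p[0]-F['cx'])/F['fx'];y=(p[1]-F['cy'])/F['fy']
    if fish:
        r=np.hypot(x,y);d=np.array([x/r*np.sin(r),y/r*np.sin(r),np.cos(r)]) if r>0 else np.array([0,0,1.])
    else: d=np.array([x,y,1])
    R=np.array(F['R']);return -R.T@np.array(F['t']),R.T@(d/np.linalg.norm(d))
def tri(rs):
    A=sum(np.eye(3)-np.outer(d,d) for o,d in rs);b=sum((np.eye(3)-np.outer(d,d))@o for o,d in rs)
    X=np.linalg.solve(A,b);return X,max(np.linalg.norm((np.eye(3)-np.outer(d,d))@(X-o)) for o,d in rs)
def onz(r,z): o,d=r; return o+d*(z-o[2])/d[2]
E
python3 - <<'E'
from h import *
print(telemetry.get_state())
Fs={c:grab_frame(c) for c in ('scene','side','wrist')}
im=[cv2.cvtColor(Fs[c]['pixels'],cv2.COLOR_RGB2BGR) for c in Fs]
cv2.imwrite('pics/a.png',im[0]);cv2.imwrite('pics/b.png',im[1])
for c in Fs: print(c,[round(float(Fs[c][k]),1) for k in('fx','cx','cy')],np.round(-np.array(Fs[c]['R']).T@Fs[c]['t'],3),np.round(np.array(Fs[c]['R'])[2],2))
for n in ['cupboard','pintle_nominal','pin_tip_nominal','hinge_plate_place','shut_edge','catch','door','door_grip','door_hinge','sleeve_upper','door_edge','door_pull','door_tongue','door_rack','tangerine_jar','black_jar','white_jar','masking_tape']:
    rs=[];s=''
    for c in Fs:
        L=pinpoint(c,n)
        if L:
            s+=f" {c}:{np.round(L[0]['location'],1)} {L[0]['p']:.2f}"
            if L[0]['p']>.3: rs.append(ray(Fs[c],L[0]['location'],c=='wrist'))
    if len(rs)>1: X,e=tri(rs);s+=f" X={np.round(X,4)} e={e:.4f}"
    print(n,s)
E
```

```text
{'t': 0.0, 'q': array([ 1.63510336e+00,  3.59370551e-01,  1.10392914e-02, -3.46332281e-04,
       -1.22406315e+00, -2.88101168e-01]), 'qd': array([-0.00018232,  0.00220804, -0.00135166,  0.00162154,  0.0014026 ,
        0.00017945]), 'joint_efforts': array([-2.75808407e-04, -5.82708907e+01,  2.93055117e+01,  6.99730933e+00,
        6.87092674e-03, -1.55447933e-04]), 'eef_pos': array([0.14972165, 0.65768573, 0.2256254 ]), 'ee_rot': array([-3.14145070e+00, -1.62472866e-03, -1.79470853e+00]), 'force': array([-0.54968643,  0.74759829, -0.14400543]), 'moment': array([0.00226757, 0.01916646, 0.01815319]), 'width': 0.08765185834665674}
scene [516.6, 316.4, 249.0] [-0.367 -0.627  0.869] [ 0.63  0.57 -0.52]
side [608.0, 320.2, 244.0] [-0.157  1.218  0.723] [ 0.47 -0.77 -0.43]
wrist [371.6, 316.7, 238.2] [0.226 0.639 0.384] [-0.29  0.06 -0.96]
cupboard  scene:[420.9 337.5] 0.72
pintle_nominal  scene:[367.6 315.1] 0.97
pin_tip_nominal  scene:[369.3 267.2] 0.73
hinge_plate_place  scene:[382.5 287.3] 0.74
shut_edge  scene:[441.9 328.1] 0.89 side:[396.8 195.2] 0.93 X=[ 0.4757 -0.2373  0.1139] e=0.
[... 252 characters left out ...]
4956 0.2353 0.1838] e=0.0040
door_hinge  scene:[323.6 262.9] 0.75 side:[267.3 283. ] 0.85 X=[0.5976 0.2201 0.0302] e=0.0075
sleeve_upper  scene:[319.4 230. ] 0.81 side:[264.5 232.6] 0.57 X=[0.5909 0.2223 0.1538] e=0.0018
door_edge  scene:[266.5 269.8] 0.59
door_pull  scene:[266.1 263. ] 0.79
door_tongue  scene:[282.6 250.4] 0.70
door_rack  scene:[295.7 286. ] 0.63 side:[296.3 307.1] 0.66 X=[ 0.5002  0.2398 -0.0014] e=0.0005
tangerine_jar  scene:[235.3 246.5] 0.92 side:[188.4 375.8] 0.96 X=[ 0.5411  0.5507 -0.0033] e=0.0012
black_jar  scene:[357.9 282.7] 0.76
white_jar  scene:[266.7 246.8] 0.62
masking_tape  scene:[212.2 269.1] 0.55 side:[262.2 386. ] 0.89 X=[ 0.4045  0.5025 -0.0036] e=0.0001
```

View pics/a.png

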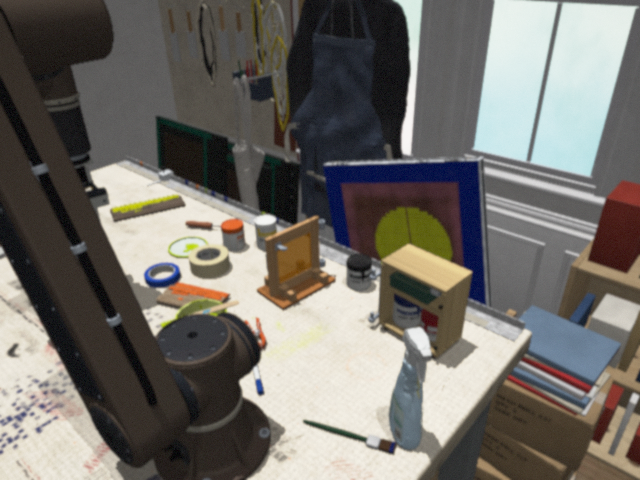

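View pics/b.png

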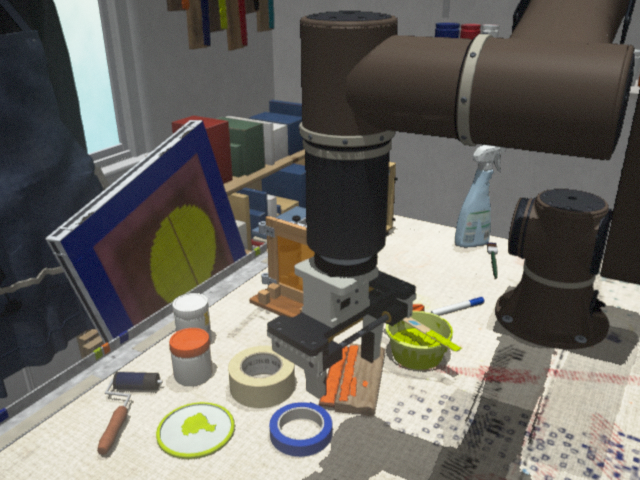

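The scene view shows the door in its rack (about 293,255), hinge side away from the robot, with the black jar at (358,270) and the cupboard at (425,305) facing the robot. In the side view the arm hides the cupboard and part of the door. I'll move over the door first and then measure again.

```bash
python3 -m inch '1 5 -6 6 0 0 0;1 10 -12 9 0 0 0;1 15 -18 9 0 0 0;1 20 -24 9 0 0 0;1 25 -30 9 0 0 0;1 30 -36 9 0 0 0;1 35 -42 9 0 0 5;1 38.5 -42.5 9 0 0 5;1 38.5 -42.5 9 0 0 5'
python3 - <<'E'
from h import *
Fs={c:grab_frame(c) for c in ('scene','side','wrist')}
im=[cv2.cvtColor(Fs[c]['pixels'],cv2.COLOR_RGB2BGR) for c in Fs]
cv2.imwrite('pics/c.png',im[1]);cv2.imwrite('pics/d.png',im[2])
Z=dict(pintle_nominal=.032,pin_tip_nominal=.18,hinge_plate_place=.1,shut_edge=.111,catch=.182,cupboard=0,door=.012,door_grip=.182,door_hinge=.026,sleeve_upper=.156,door_edge=.105,door_rack=0,black_jar=0)
for n in Z:
    rs=[];s=''
    for c in Fs:
        L=pinpoint(c,n)
        if L and L[0]['p']>.25:
            r=ray(Fs[c],L[0]['location'],c=='wrist');rs.append(r)
            s+=f" {c}:{np.round(L[0]['location'])} {L[0]['p']:.2f} {np.round(onz(r,Z[n])[:2],4)}"
    if len(rs)>1: X,e=tri(rs);s+=f" X={np.round(X,4)} e={e:.4f}"
    print(n,s)
E
```

```text
t: 3.98
eef_pos: [0.5114, 0.2534, 0.3168]
ee_rot: [-3.141, 0.001, -1.707]
force: [0.6, 1.9, -0.0]
width: 0.0879
pintle_nominal  scene:[368. 315.] 0.56 [ 0.4927 -0.0235] side:[361. 248.] 0.62 [ 0.4828 -0.0415] X=[ 0.4797 -0.031   0.0401] e=0.0033
pin_tip_nominal  scene:[370. 270.] 0.77 [ 0.4803 -0.033 ] side:[361. 194.] 0.82 [ 0.4868 -0.0407] wrist:[599. 214.] 0.97 [ 0.4869 -0.036 ] X=[ 0.4842 -0.0342  0.1808] e=0.0038
hinge_plate_place  scene:[383. 290.] 0.57 [ 0.5252 -0.0438] side:[346. 217.] 0.83 [ 0.5395 -0.062 ] wrist:[565. 165.] 0.61 [ 0.5255 -0.0486] X=[ 0.5267 -0.0447  0.1049] e=0.0049
shut_edge  scene:[439. 330.] 0.68 [ 0.4701 -0.2343] side:[398. 196.] 0.59 [ 0.4749 -0.241 ] X=[ 0.4709 -0.2345  0.1125] e=0.0017
catch  scene:[433. 289.] 0.81 [ 0.5051 -0.1904] side:[386. 176.] 0.91 [ 0.4887 -0.1913] X=[ 0.4933 -0.1947  0.1848] e=0.0051
cupboard  scene:[416. 337.] 0.95 [ 0.5307 -0.146 ] side:[360. 242.] 0.59 [ 0.5299 -0.1303] wrist:[578. 142.] 0.70 [ 0.5411 -0.1538] X=[ 0.5381 -0.1475 -0.0041] e=0.0081
door  scene:[296. 282.] 0.91 [0.5043 0.241 ] side:[303. 299.] 0.78 [0.4931 0.
[... 324 characters left out ...]
.2241] wrist:[328. 120.] 0.97 [0.5992 0.223 ] X=[ 0.6867  0.0849 -0.0562] e=0.1669
sleeve_upper  scene:[316. 230.] 0.70 [0.5786 0.2241] side:[261. 232.] 0.57 [0.5992 0.2266] wrist:[331. 118.] 0.80 [0.5979 0.2246] X=[0.5945 0.2285 0.1532] e=0.0087
door_edge  scene:[267. 271.] 0.64 [0.3975 0.2407] side:[333. 277.] 0.91 [0.4023 0.2427] wrist:[338. 303.] 0.85 [0.4014 0.2413] X=[0.4009 0.2422 0.104 ] e=0.0019
door_rack  scene:[296. 286.] 0.65 [0.5005 0.2385] side:[298. 305.] 0.59 [0.4995 0.234 ] wrist:[328. 201.] 0.77 [0.4956 0.2366] X=[0.4972 0.2365 0.0025] e=0.0010
black_jar  scene:[360. 285.] 0.66 [0.6232 0.098 ] wrist:[419.  96.] 0.68 [0.6174 0.1013] X=[6.196e-01 9.910e-02 5.000e-04] e=0.0031
```

View pics/d.png

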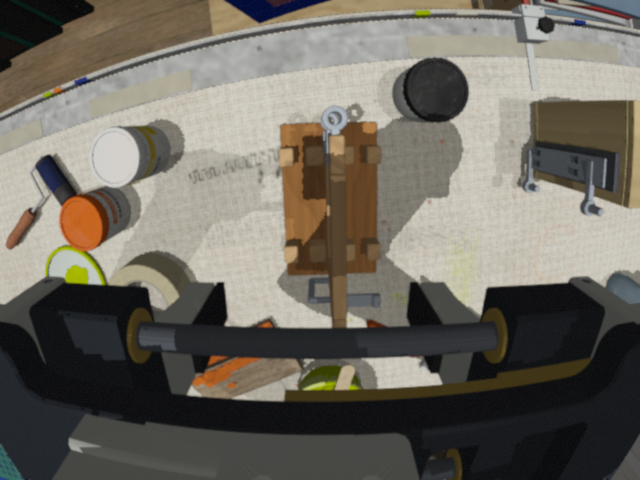

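The fisheye view shows the door edge-on from (338,325) to the sleeve at (334,118), and the upper pin near (593,208) with the lower one near (531,187). I'll grasp the rail about 45 mm towards the hinge.

```bash
python3 -m inch '1 1.3 -1.1 -1 0 0 2.4;1 2.6 -2.2 -4 0 0 2.4;1 2.6 -2.2 -9 0 0 2.4;1 2.6 -2.2 -13.5 0 0 2.4;1 2.6 -2.2 -15.4 0 0 2.4;1 2.6 -2.2 -15.4 0 0 2.4' 20
python3 - <<'E'
from h import *
save('wrist','e.png')
E
```

```text
t: 6.82
eef_pos: [0.5354, 0.2324, 0.1606]
ee_rot: [3.139, -0.002, -1.666]
force: [0.2, 0.2, 0.5]
width: 0.0878
```

View pics/e.png

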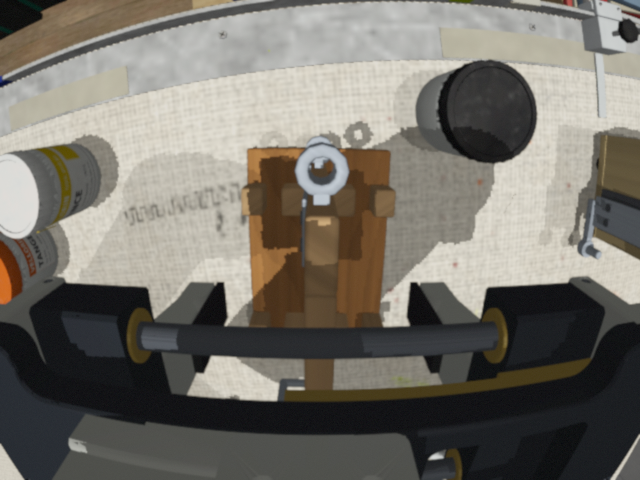

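The door at column 320 lies centred between the fingers and parallel to them, with the upper sleeve at (321,170). I'll close gently, then firm up the grip and lift.

```bash
python3 -m inch '0.1 0 0 0 0 0 0;0.1 0 0 0 0 0 0;0.1 0 0 0 0 0 0;0.1 0 0 0 0 0 0;0 0 0 0 0 0 0;0 0 0 0 0 0 0;0 0 0 0 0 0 0' 15; python3 -m inch '0 0 0 0 0 0 0;0 0 0 0 0 0 0;0 0 0 0.8 0 0 0;0 0 0 2.5 0 0 0;0 0 0 5 0 0 0;0 0 0 8 0 0 0;0 0 0 9 0 0 0;0 0 0 9 0 0 0' 55
python3 - <<'E'
from h import *
print(telemetry.get_state())
save('side','f.png')
E
```

```text
t: 7.75
eef_pos: [0.5363, 0.2329, 0.1621]
ee_rot: [3.141, -0.001, -1.665]
force: [-0.1, 0.2, -0.2]
width: 0.0228
t: 8.75
eef_pos: [0.5363, 0.2331, 0.2527]
ee_rot: [-3.141, 0.0, -1.665]
force: [-0.0, -0.0, -4.2]
width: 0.0116
{'t': 8.75, 'q': array([ 7.44205847e-01,  1.94827154e-01, -1.53513744e-01,  3.82087980e-05,
       -1.22184953e+00,  7.31968917e-01]), 'qd': array([ 8.84820915e-05,  1.97644343e-02, -3.17086461e-02, -1.02766280e-02,
        1.20003353e-02,  1.97466149e-03]), 'joint_efforts': array([-2.05747556e-02, -4.85230923e+01,  3.18814552e+01,  7.76338309e+00,
       -1.99398673e-01, -1.17288593e-03]), 'eef_pos': array([0.53633309, 0.23312378, 0.2527397 ]), 'ee_rot': array([-3.14116099e+00,  4.26703958e-04, -1.66540474e+00]), 'force': array([-0.04175326, -0.009343  , -4.18461233]), 'moment': array([-0.0734929 , -0.03852677, -0.02318435]), 'width': 0.011603722102395618}
```

```bash
python3 -m inch '0 -2 -1 1 0 0 0;0 -5 -4 1 0 0 0;0 -8 -8 1 0 0 0;0 -11 -12 1 0 0 0;0 -11.5 -16 0 0 0 0;0 -11.5 -19 -1 0 0 0;0 -11.5 -20 -2 0 0 0;0 -11.5 -20 -2 0 0 0'
python3 - <<'E'
from h import *
Fs={c:grab_frame(c) for c in ('scene','side','wrist')}
im=[cv2.cvtColor(Fs[c]['pixels'],cv2.COLOR_RGB2BGR) for c in Fs]
p=np.hstack([cv2.resize(im[0][200:400,280:500],(440,400),interpolation=cv2.INTER_CUBIC),cv2.resize(im[1][120:320,270:450],(360,400),interpolation=cv2.INTER_CUBIC)])
cv2.imwrite('pics/g.png',p); cv2.imwrite('pics/hh.png',im[2])
for n in ['pintle_nominal','pin_tip_nominal','shut_edge','catch','door_hinge','sleeve_upper','door_edge']:
    rs=[];s=''
    for c in Fs:
        L=pinpoint(c,n)
        if L and L[0]['p']>.25:
            r=ray(Fs[c],L[0]['location'],c=='wrist');rs.append(r)
            s+=f" {c}:{np.round(L[0]['location'])} {L[0]['p']:.2f}"
    if len(rs)>1: X,e=tri(rs);s+=f" X={np.round(X,4)} e={e:.4f}"
    print(n,s)
E
```

```text
t: 9.8
eef_pos: [0.4201, 0.0323, 0.2303]
ee_rot: [3.138, -0.002, -1.667]
force: [0.5, 0.1, -3.6]
width: 0.0116
pintle_nominal  scene:[368. 317.] 0.78 side:[360. 246.] 0.96 wrist:[382. 138.] 0.63 X=[ 0.4831 -0.0351  0.0385] e=0.0032
pin_tip_nominal  scene:[373. 269.] 0.58 side:[362. 196.] 0.72 wrist:[427. 146.] 0.73 X=[ 0.4848 -0.0375  0.1809] e=0.0030
shut_edge  scene:[442. 329.] 0.74
catch  scene:[433. 291.] 0.93 wrist:[628. 121.] 0.64 X=[ 0.5004 -0.1954  0.1847] e=0.0027
door_hinge  scene:[350. 292.] 0.82 side:[350. 237.] 0.96 wrist:[318. 146.] 0.63 X=[0.4823 0.0245 0.0897] e=0.0027
sleeve_upper  scene:[347. 249.] 0.86 side:[348. 185.] 0.61 wrist:[317. 165.] 0.93 X=[0.4812 0.03   0.2219] e=0.0086
door_edge  scene:[289. 299.] 0.76 side:[423. 227.] 0.57 X=[0.2849 0.0476 0.1698] e=0.0011
```

View pics/hh.png

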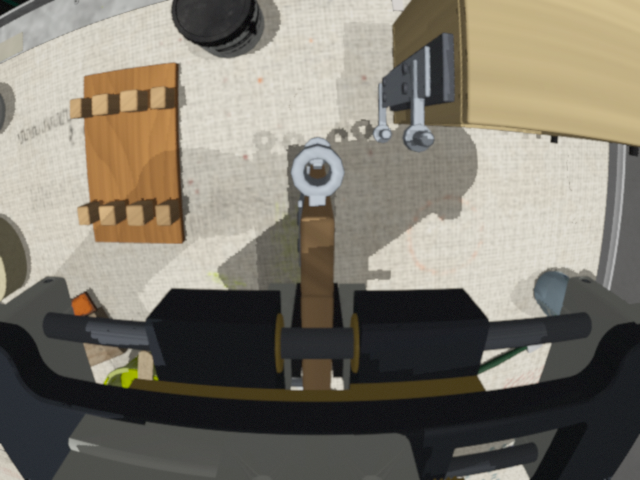

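View pics/g.png

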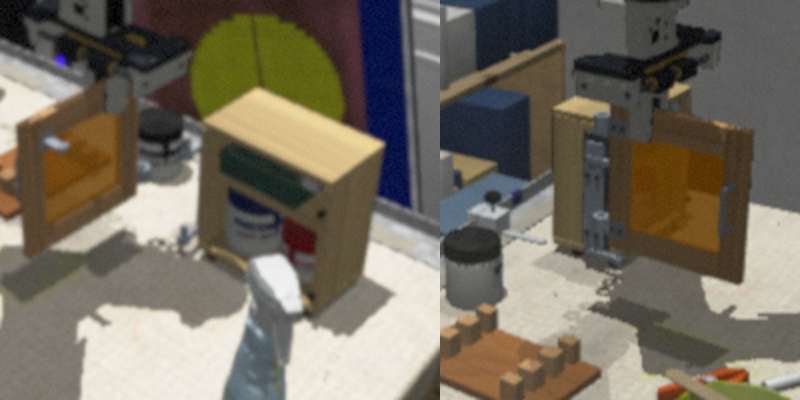

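The wrist view shows the held upper sleeve at (317,171), and the upper pin at about (422,137) above its boss, with the lower one at (382,133). The scene and side views show the door hanging upright with nothing touching. I'll zoom in on the pins.

Run:
```python
import cv2
a=cv2.imread('pics/hh.png')[100:200,290:450]
cv2.imwrite('pics/i.png',cv2.resize(a,(800,500),interpolation=cv2.INTER_CUBIC))
```

```text
(no output)
```

View pics/i.png

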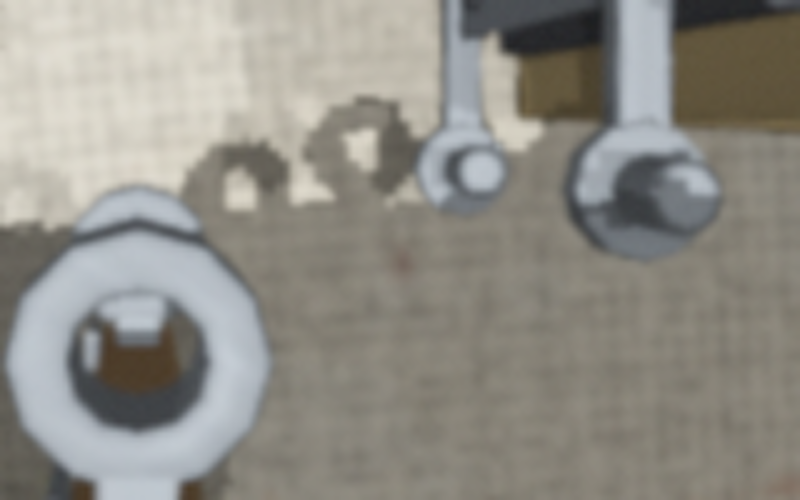

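Run:
```python
from h import *
F=grab_frame('wrist')
for n,p,z in [('up',(428,139),.18),('lo',(386.2,134.4),.05),('sl',(317.6,172),.2445),('slh',(317.6,172),.2475)]: print(n,np.round(onz(ray(F,p,True),z),4))
```

```text
up [ 0.4884 -0.0395  0.18  ]
lo [ 0.488  -0.0391  0.05  ]
sl [0.4819 0.0252 0.2445]
slh [0.4822 0.0252 0.2475]
```

```bash
python3 -m inch '0 0.3 -1 -1 0 0 0;0 0.6 -2.5 -2.5 0 0 0;0 0.6 -3.5 -4 0 0 0;0 0.6 -3.5 -5.1 0 0 0;0 0.6 -4 -5.1 0 0 0;0 0.6 -4.4 -5.1 0 0 0;0 0.6 -4.4 -5.1 0 0 0';python3 -m inch '0 0 0 0 0 0 0;0 0 0 0 0 0 0'; python3 -m inch '0 0 -0.1 0 0 0 0;0 0 -0.2 0 0 0 0;0 0 -0.3 0 0 0 0;0 0 -0.3 0 0 0 0'
```

```text
t: 11.92
eef_pos: [0.4272, -0.0112, 0.1811]
ee_rot: [3.141, -0.0, -1.666]
force: [0.2, -0.2, -3.7]
width: 0.0119
t: 12.18
eef_pos: [0.4274, -0.011, 0.1814]
ee_rot: [-3.141, -0.0, -1.665]
force: [0.6, 0.1, -4.0]
width: 0.0119
t: 12.68
eef_pos: [0.4273, -0.0141, 0.1814]
ee_rot: [-3.141, -0.0, -1.665]
force: [0.1, 0.2, -3.6]
width: 0.0115
```

```bash
python3 -m inch '0 0 0 -0.2 0 0 0;0 0 0 -0.3 0 0 0;0 0 0 -0.3 0 0 0'; python3 -m inch '0 0 -0.1 0 0 0 0;0 0 -0.1 0 0 0 0';python3 -m inch '0 0 -0.1 0 0 0 0;0 0 -0.1 0 0 0 0'
```

```text
t: 13.05
eef_pos: [0.4273, -0.0141, 0.1782]
ee_rot: [-3.141, -0.0, -1.665]
force: [0.4, 0.8, -3.3]
width: 0.0118
t: 13.3
eef_pos: [0.4273, -0.0152, 0.1783]
ee_rot: [-3.141, -0.0, -1.665]
force: [0.4, 0.3, -3.4]
width: 0.0118
t: 13.55
eef_pos: [0.4273, -0.0161, 0.1783]
ee_rot: [-3.141, -0.0, -1.666]
force: [-0.5, 0.7, -3.4]
width: 0.0116
```

```bash
for i in 1 2; do python3 -m inch '0 0 -0.1 0 0 0 0;0 0 -0.1 0 0 0 0' | egrep 'eef|force'; done
```

```text
eef_pos: [0.4273, -0.0168, 0.1783]
force: [-1.5, 3.0, -2.2]
eef_pos: [0.4273, -0.0173, 0.1783]
force: [-2.3, 6.3, -2.2]
```

```bash
python3 -m inch '0 0 0.5 0 0 0 0;0 -1 1 0 0 0 0;0 -2.2 1 0 0 0 0;0 -2.2 0.2 0 0 0 0;0 -2.2 -0.8 0 0 0 0;0 -2.2 -1.43 0 0 0 0;0 -2.2 -1.43 0 0 0 0'; python3 -m inch '0 0.1 0 0 0 0 0;0 0.2 0 0 0 0 0;0 0.3 0 0 0 0 0;0 0.3 0 0 0 0 0'; for i in 1 2; do python3 -m inch '0 0.1 0 0 0 0 0;0 0.1 0 0 0 0 0' | egrep 'eef|force'; done
```

```text
t: 14.92
eef_pos: [0.4054, -0.0323, 0.1782]
ee_rot: [-3.141, 0.002, -1.667]
force: [1.2, 0.1, -4.8]
width: 0.0117
t: 15.42
eef_pos: [0.4084, -0.0322, 0.1782]
ee_rot: [-3.142, 0.001, -1.667]
force: [-0.1, -0.0, -3.9]
width: 0.0115
eef_pos: [0.4095, -0.0321, 0.1782]
force: [0.1, -0.3, -2.9]
eef_pos: [0.4106, -0.0321, 0.1782]
force: [-0.8, 0.2, -3.2]
```

```bash
for i in 1 2; do python3 -m inch '0 0.1 0 0 0 0 0;0 0.1 0 0 0 0 0' | egrep 'eef|force'; done
```

```text
eef_pos: [0.4117, -0.0321, 0.1783]
force: [0.4, -0.3, -3.8]
eef_pos: [0.4125, -0.0322, 0.1781]
force: [-2.3, 0.6, -2.9]
```

```bash
for i in 1; do python3 -m inch '0 0.1 0 0 0 0 0;0 0.1 0 0 0 0 0' | egrep 'eef|force'; done
```

```text
eef_pos: [0.4128, -0.0323, 0.1779]
force: [-5.6, 0.4, 0.5]
```

Both touches agree with the picture: the pin is at TCP ≈ (0.427, -0.032). Next I raise the door, centre it and lower it carefully.

```bash
python3 -m inch '0 -0.5 0 0 0 0 0;0 -0.5 0.05 1 0 0 0;0 -0.5 0.05 2.4 0 0 0;0 0.6 0.05 2.4 0 0 0;0 1.45 0.06 2.4 0 0 0;0 1.45 0.06 2.4 0 0 0;0 1.45 0.06 2.4 0 0 0'
python3 - <<'E'
from h import *
F=grab_frame('wrist');im=cv2.cvtColor(F['pixels'],cv2.COLOR_RGB2BGR)
cv2.imwrite('pics/j.png',cv2.resize(im[110:230,240:400],(800,600),interpolation=cv2.INTER_CUBIC))
E
```

```text
t: 17.55
eef_pos: [0.427, -0.0319, 0.2013]
ee_rot: [3.138, 0.0, -1.667]
force: [0.3, -0.5, -2.9]
width: 0.0118
```

View pics/j.png

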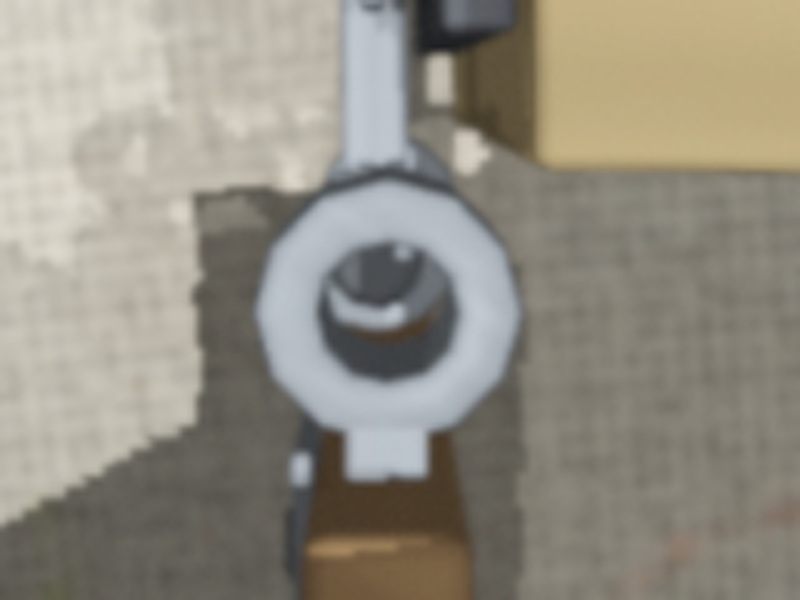

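The pin shows through the bore at crop (382,270), very slightly left (+y) of the sleeve centre. I'll shift a touch in +y and lower.

```bash
python3 -m inch '0 0.03 0.05 -0.3 0 0 0;0 0.03 0.05 -0.6 0 0 0;0 0.03 0.05 -0.9 0 0 0;0 0.03 0.05 -0.9 0 0 0'; for i in 1 2; do python3 -m inch '0 0 0 -0.15 0 0 0;0 0 0 -0.3 0 0 0;0 0 0 -0.3 0 0 0'| egrep 'eef|force'; done
```

```text
t: 18.1
eef_pos: [0.427, -0.0314, 0.1922]
ee_rot: [3.138, 0.0, -1.667]
force: [-0.1, -0.2, -4.1]
width: 0.0116
eef_pos: [0.4269, -0.0314, 0.1891]
force: [-0.5, 0.8, -3.6]
eef_pos: [0.4269, -0.0314, 0.1859]
force: [-0.5, -0.1, -3.5]
```

```bash
for i in 1 2 3; do python3 -m inch '0 0 0 -0.15 0 0 0;0 0 0 -0.3 0 0 0;0 0 0 -0.3 0 0 0'| egrep 'eef|force'; done
```

```text
eef_pos: [0.427, -0.0314, 0.1829]
force: [0.5, 0.2, -3.8]
eef_pos: [0.4271, -0.0313, 0.1798]
force: [0.5, 0.9, -4.2]
eef_pos: [0.4271, -0.0313, 0.1767]
force: [1.5, -0.4, -3.3]
```

```bash
for i in 1 2 ; do python3 -m inch '0 0 0 -0.1 0 0 0;0 0 0 -0.2 0 0 0;0 0 0 -0.2 0 0 0'| egrep 'eef|force'; done; python3 -m inch '0 0 0 -0.1 0 0 0;0 0 0 -0.1 0 0 0'| egrep 'eef|force'
```

```text
eef_pos: [0.4271, -0.0313, 0.1746]
force: [1.1, 0.8, -3.8]
eef_pos: [0.4271, -0.0313, 0.1725]
force: [1.2, -0.1, -3.3]
eef_pos: [0.4271, -0.0313, 0.1715]
force: [0.7, -0.2, -3.7]
```

```bash
for i in 1 2 3; do python3 -m inch '0 0 0 -0.1 0 0 0;0 0 0 -0.1 0 0 0'| egrep 'eef|force'; done
```

```text
eef_pos: [0.4271, -0.0313, 0.1704]
force: [-0.1, 0.0, -3.4]
eef_pos: [0.4271, -0.0313, 0.1693]
force: [1.0, 0.9, -3.8]
eef_pos: [0.4271, -0.0313, 0.1683]
force: [1.4, 0.3, -3.5]
```

```bash
for i in 1 2; do python3 -m inch '0 0 0 -0.1 0 0 0;0 0 0 -0.1 0 0 0'| egrep 'eef|force'; done
```

```text
eef_pos: [0.4272, -0.0313, 0.1677]
force: [-1.6, -0.0, 1.7]
eef_pos: [0.427, -0.0314, 0.1674]
force: [-6.0, 1.4, 8.3]
```

Contact comes at z = 0.168, the expected seat height. I'll ease the load off, release, lift clear and check.

```bash
python3 -m inch '0 0 0 0.06 0 0 0;0 0 0 0.06 0 0 0;0.08 0 0 0.05 0 0 0;0.3 0 0 0.05 0 0 0;0.5 0 0 0.05 0 0 0;0.5 0 0 0.05 0 0 0;0.5 0 0 0.05 0 0 0;0.5 0 0 0.05 0 0 0' 10; python3 -m inch '0.5 0 0 1.5 0 0 0;0.5 0 0 5 0 0 0;0.5 0 0 9 0 0 0;0.5 0 0 10 0 0 0;0.5 0 0 10 0 0 0'
python3 - <<'E'
from h import *
Fs={c:grab_frame(c) for c in ('scene','side','wrist')}
im=[cv2.cvtColor(Fs[c]['pixels'],cv2.COLOR_RGB2BGR) for c in Fs]
p=np.hstack([cv2.resize(im[0][200:400,280:500],(440,400),interpolation=cv2.INTER_CUBIC),cv2.resize(im[1][120:320,270:450],(360,400),interpolation=cv2.INTER_CUBIC)])
cv2.imwrite('pics/k.png',p); cv2.imwrite('pics/l.png',im[2])
for n in ['door_hinge','sleeve_upper','door_edge','door_pull','door_tongue','shut_edge','catch']:
    rs=[];s=''
    for c in Fs:
        L=pinpoint(c,n)
        if L and L[0]['p']>.25:
            r=ray(Fs[c],L[0]['location'],c=='wrist');rs.append(r)
            s+=f" {c}:{np.round(L[0]['location'])} {L[0]['p']:.2f}"
    if len(rs)>1: X,e=tri(rs);s+=f" X={np.round(X,4)} e={e:.4f}"
    print(n,s)
E
```

```text
t: 23.22
eef_pos: [0.4271, -0.0314, 0.1679]
ee_rot: [3.138, 0.0, -1.667]
force: [0.8, 0.4, -0.3]
width: 0.0436
t: 23.85
eef_pos: [0.4271, -0.0312, 0.2681]
ee_rot: [3.139, 0.001, -1.667]
force: [0.7, -1.0, -0.1]
width: 0.044
door_hinge  scene:[371. 313.] 0.72 side:[262. 389.] 0.27 wrist:[317. 138.] 0.97 X=[ 0.5991  0.0877 -0.2219] e=0.1719
sleeve_upper  scene:[372. 279.] 0.79 side:[361. 200.] 0.96 wrist:[316. 154.] 0.56 X=[ 0.4847 -0.04    0.161 ] e=0.0050
door_edge  scene:[418. 335.] 0.61 side:[431. 243.] 0.69 X=[ 0.3924 -0.1963  0.0591] e=0.0595
door_pull  scene:[313. 322.] 0.57 side:[417. 241.] 0.94 wrist:[294. 333.] 0.73 X=[0.3128 0.0012 0.1102] e=0.0013
door_tongue  scene:[333. 310.] 0.87 side:[426. 208.] 0.85 wrist:[364. 356.] 0.70 X=[ 0.3187 -0.0583  0.1704] e=0.0045
shut_edge  scene:[443. 329.] 0.91 side:[400. 194.] 0.64 X=[ 0.4695 -0.2416  0.1172] e=0.0011
catch  scene:[436. 291.] 0.81 side:[385. 172.] 0.84 wrist:[538. 125.] 0.90 X=[ 0.4993 -0.2001  0.1866] e=0.0017
```

View pics/k.png

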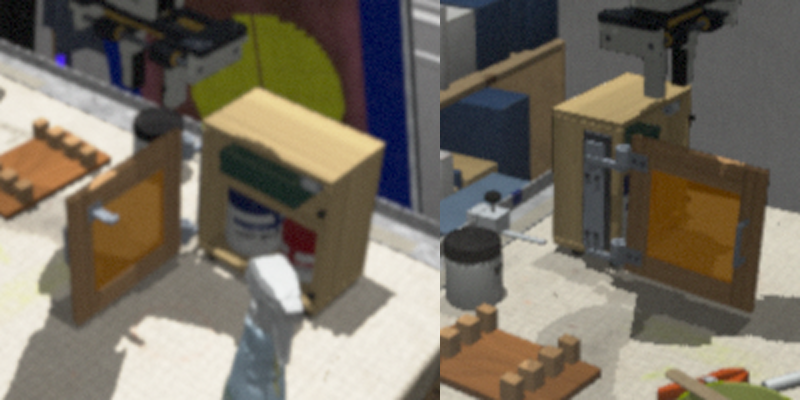

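The door hangs home, square open and upright, with the sleeve on the upper seat at z = 0.161. Before closing, I'll find where the spray bottle stands and work out the push waypoints.

Run:
```python
from h import *
F=grab_frame('scene')
for p,z in [((407,440),0),((393,440),0),((424,435),0),((413,335),.2),((413,335),.25),((427,350),.2),((405,330),.2)]: print(p,z,np.round(onz(ray(F,p),z),3))
H=np.array([.488,-.038])
for ph,rho,h in [(174.6,62,30),(190,70,30),(205,85,28),(220,105,26),(235,125,22),(250,145,18),(260,155,16),(266,160,14)]:
    a=np.deg2rad(ph);u=np.array([np.cos(a),np.sin(a)]);n=np.array([u[1],-u[0]])
    T=H+rho*1e-3*u+h*1e-3*n
    print(ph,rho,np.round((T-[.4271,-.0312])*100,2),np.round(T,3),'r',round(np.hypot(*T),3), 'tip',np.round(H+.195*u,3))
```

```text
(407, 440) 0 [ 0.254 -0.298  0.   ]
(393, 440) 0 [ 0.236 -0.276  0.   ]
(424, 435) 0 [ 0.287 -0.317 -0.   ]
(413, 335) 0.2 [ 0.326 -0.249  0.2  ]
(413, 335) 0.25 [ 0.274 -0.277  0.25 ]
(427, 350) 0.2 [ 0.306 -0.292  0.2  ]
(405, 330) 0.2 [ 0.329 -0.229  0.2  ]
174.6 62 [0.2  2.89] [ 0.429 -0.002] r 0.429 tip [ 0.294 -0.02 ]
190 70 [-1.32  1.06] [ 0.414 -0.021] r 0.414 tip [ 0.296 -0.072]
205 85 [-2.8  -1.73] [ 0.399 -0.049] r 0.402 tip [ 0.311 -0.12 ]
220 105 [-3.62 -5.44] [ 0.391 -0.086] r 0.4 tip [ 0.339 -0.163]
235 125 [-2.88 -9.66] [ 0.398 -0.128] r 0.418 tip [ 0.376 -0.198]
250 145 [ -0.56 -13.69] [ 0.421 -0.168] r 0.454 tip [ 0.421 -0.221]
260 155 [  1.82 -15.67] [ 0.445 -0.188] r 0.483 tip [ 0.454 -0.23 ]
266 160 [  3.58 -16.54] [ 0.463 -0.197] r 0.503 tip [ 0.474 -0.233]
```

```bash
python3 -m inch '0 0 2 0 0 0 0;0 0 4.8 0 0 0 0;0 0.2 4.8 -3 0 0 0;0 0.2 4.8 -8 0 0 0;0 0.2 4.8 -10.3 0 0 0;0 0.2 4.8 -10.3 0 0 0' 20; python3 -m inch '0 0 -0.5 0 0 0 0;0 0 -1 0 0 0 0;0 0 -1.5 0 0 0 0;0 -0.2 -2 0 0 0 0;0 -0.5 -2.5 0 0 0 0;0 -0.9 -3 0 0 0 0;0 -1.5 -3.7 0 0 0 0;0 -1.8 -4.3 0 0 0 0;0 -2.1 -5 0 0 0 0;0 -2.4 -5.6 0 0 0 0;0 -2.7 -6.2 0 0 0 0;0 -2.7 -6.2 0 0 0 0'
```

```text
t: 25.85
eef_pos: [0.428, 0.0161, 0.1636]
ee_rot: [3.135, -0.002, -1.667]
force: [0.9, 0.1, 0.7]
width: 0.0001
t: 27.35
eef_pos: [0.4007, -0.0463, 0.1636]
ee_rot: [3.135, -0.002, -1.667]
force: [0.5, 0.4, -0.5]
width: 0.0005
```

```bash
python3 -m inch '0 -0.4 -0.8 0 0 0 0;0 -0.6 -1.6 0 0 0 0;0 -0.8 -2.4 0 0 0 0;0 -0.9 -3.2 0 0 0 0;0 -1 -4 0 0 0 0;0 -0.9 -4.8 0 0 0 0;0 -0.8 -5.6 0 0 0 0;0 -0.6 -6.4 0 0 0 0;0 -0.5 -7.2 0 0 0 0;0 -0.2 -8.1 0 0 0 0;0 0.3 -9 0 0 0 0;0 0.3 -9 0 0 0 0'
python3 - <<'E'
from h import *
Fs={c:grab_frame(c) for c in ('scene','side','wrist')}
cv2.imwrite('pics/m.png',cv2.cvtColor(Fs['wrist']['pixels'],cv2.COLOR_RGB2BGR))
for n in ['sleeve_upper','door_edge','door_pull','door_tongue']:
    rs=[];s=''
    for c in Fs:
        L=pinpoint(c,n)
        if L and L[0]['p']>.25:
            r=ray(Fs[c],L[0]['location'],c=='wrist');rs.append(r)
            s+=f" {c}:{np.round(L[0]['location'])} {L[0]['p']:.2f}"
    if len(rs)>1: X,e=tri(rs);s+=f" X={np.round(X,4)} e={e:.4f}"
    print(n,s)
E
```

```text
t: 28.85
eef_pos: [0.4041, -0.1369, 0.1635]
ee_rot: [3.135, -0.002, -1.668]
force: [-0.5, -0.3, 0.0]
width: 0.0003
sleeve_upper  scene:[391. 344.] 0.26 side:[360. 201.] 0.88 wrist:[ 96. 153.] 0.63 X=[ 0.4768 -0.0811  0.1079] e=0.0993
door_edge  scene:[409. 344.] 0.81 side:[421. 205.] 0.67 wrist:[427. 265.] 0.72 X=[ 0.3915 -0.2074  0.1105] e=0.0017
door_pull  scene:[399. 340.] 0.81 side:[422. 209.] 0.67 X=[ 0.3804 -0.1853  0.1124] e=0.0020
door_tongue  scene:[419. 306.] 0.93 side:[407. 182.] 0.82 X=[ 0.4328 -0.1962  0.1765] e=0.0035
```

View pics/m.png

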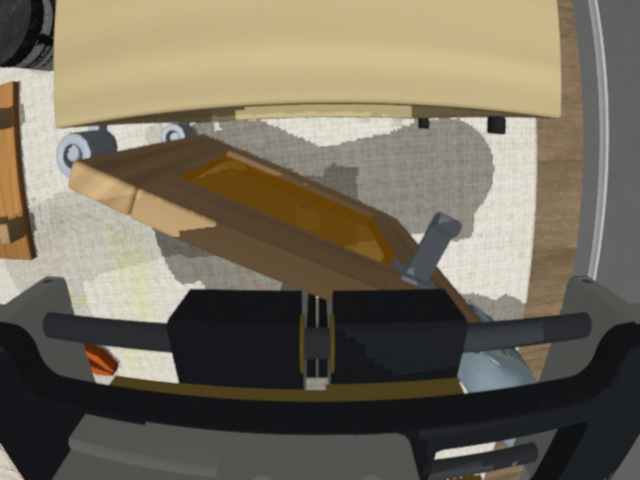

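The door follows the fingers, about 60 mm from shut; the wrist view shows its sleeve at (75,155) and its rail touching the fingers near (320,295). I'll keep pushing, more slowly.

```bash
python3 -m inch '0 0.4 -0.7 0 0 0 0;0 0.9 -1.5 0 0 0 0;0 1.3 -2.3 0 0 0 0;0 1.7 -3 0 0 0 0;0 2.1 -3.5 0 0 0 0;0 2.5 -4 0 0 0 0;0 2.8 -4.2 0 0 0 0;0 2.8 -4.2 0 0 0 0'; python3 -m inch '0 0.2 -0.2 0 0 0 0;0 0.4 -0.4 0 0 0 0;0 0.6 -0.6 0 0 0 0;0 0.8 -0.8 0 0 0 0;0 0.8 -0.8 0 0 0 0'; for i in 1 2; do python3 -m inch '0 0.15 -0.1 0 0 0 0;0 0.3 -0.1 0 0 0 0;0 0.3 -0.1 0 0 0 0'|egrep 'eef|force'; done
```

```text
t: 30.6
eef_pos: [0.4319, -0.1784, 0.1635]
ee_rot: [3.135, -0.002, -1.667]
force: [0.7, -0.6, 0.0]
width: 0.0004
t: 31.22
eef_pos: [0.44, -0.1865, 0.1635]
ee_rot: [3.135, -0.002, -1.668]
force: [-0.3, 0.9, -0.7]
width: 0.0004
eef_pos: [0.443, -0.1875, 0.1634]
force: [-0.6, 1.2, 0.3]
eef_pos: [0.4462, -0.1885, 0.1634]
force: [-0.5, -0.5, -0.9]
```

```bash
for i in 1 2 3; do python3 -m inch '0 0.1 0 0 0 0 0;0 0.2 0 0 0 0 0;0 0.2 0 0 0 0 0'|egrep 'eef|force'; done
```

```text
eef_pos: [0.4483, -0.1885, 0.1634]
force: [0.3, -0.3, -0.1]
eef_pos: [0.4505, -0.1885, 0.1635]
force: [0.5, -1.0, 0.4]
eef_pos: [0.4527, -0.1885, 0.1635]
force: [0.0, 0.3, -0.0]
```

```bash
for i in 1 2; do python3 -m inch '0 0.1 0 0 0 0 0;0 0.2 0 0 0 0 0;0 0.2 0 0 0 0 0'|egrep 'eef|force'; done
```

```text
eef_pos: [0.4547, -0.1885, 0.1634]
force: [-1.2, -0.1, 0.4]
eef_pos: [0.4563, -0.1886, 0.1634]
force: [-1.5, -0.8, 1.5]
```

```bash
for i in 1 2 3; do python3 -m inch '0 0.1 0 0 0 0 0;0 0.15 0 0 0 0 0;0 0.15 0 0 0 0 0'|egrep 'eef|force'; done
```

```text
eef_pos: [0.4564, -0.1887, 0.1633]
force: [-6.2, -0.0, 5.3]
eef_pos: [0.4564, -0.1888, 0.1631]
force: [-8.4, -0.6, 4.8]
eef_pos: [0.4563, -0.1889, 0.163]
force: [-7.7, 0.2, 4.9]
```

Run:
```python
from h import *
Fs={c:grab_frame(c) for c in ('scene','side')}
im=[cv2.cvtColor(Fs[c]['pixels'],cv2.COLOR_RGB2BGR) for c in Fs]
p=np.hstack([cv2.resize(im[0][230:380,350:500],(400,400),interpolation=cv2.INTER_CUBIC),cv2.resize(im[1][130:280,320:470],(400,400),interpolation=cv2.INTER_CUBIC)])
cv2.imwrite('pics/n.png',p)
for n in ['door_edge','shut_edge','door_pull','door_tongue']:
    rs=[];s=''
    for c in Fs:
        L=pinpoint(c,n)
        if L and L[0]['p']>.25:
            r=ray(Fs[c],L[0]['location'],c=='wrist');rs.append(r)
            s+=f" {c}:{np.round(L[0]['location'])} {L[0]['p']:.2f}"
    if len(rs)>1: X,e=tri(rs);s+=f" X={np.round(X,4)} e={e:.4f}"
    print(n,s)
```

```text
door_edge  scene:[438. 332.] 0.77 side:[398. 200.] 0.60 X=[ 0.4688 -0.2313  0.1021] e=0.0006
shut_edge 
door_pull  scene:[428. 331.] 0.73 side:[402. 202.] 0.96 X=[ 0.4517 -0.2163  0.1063] e=0.0023
door_tongue  scene:[436. 299.] 0.72 side:[382. 178.] 0.84 X=[ 0.5035 -0.2019  0.1668] e=0.0048
```

View pics/n.png

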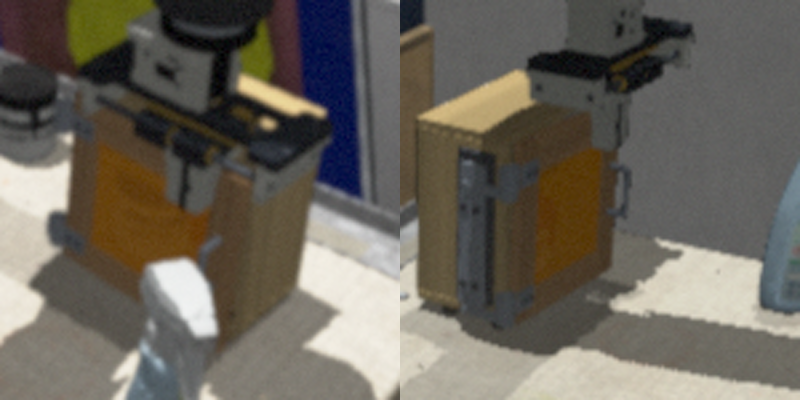

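The door is nearly shut and met about 8 N, which is either the roller or the bumpers. I'll press a little harder, with the depth capped.

```bash
python3 -m inch '0 0.15 0 0 0 0 0;0 0.2 0 0 0 0 0;0 0.25 0 0 0 0 0;0 0.25 0 0 0 0 0'|egrep 'eef|force';  python3 -m inch '0 0.2 0 0 0 0 0;0 0.3 0 0 0 0 0;0 0.3 0 0 0 0 0'|egrep 'eef|force'
```

```text
eef_pos: [0.4563, -0.189, 0.1628]
force: [-11.4, 0.8, 7.2]
eef_pos: [0.4562, -0.1892, 0.1626]
force: [-13.2, 2.5, 10.7]
```

```bash
python3 -m inch '0 -0.3 0 0 0 0 0;0 -1 0 0 0 0 0;0 -2.5 0 0 0 0 0;0 -4 0 0 0 0 0;0 -4 2 0 0 0 0;0 -4 2 5 0 0 0;0 -4 2 9 0 0 0;0 -4 2 9 0 0 0'
python3 - <<'E'
from h import *
Fs={c:grab_frame(c) for c in ('scene','side','wrist')}
a=cv2.cvtColor(Fs['wrist']['pixels'],cv2.COLOR_RGB2BGR)
cv2.imwrite('pics/o.png',cv2.resize(a[60:320,100:520],(798,494),interpolation=cv2.INTER_CUBIC))
for n in ['sleeve_upper','door_hinge','door_edge','shut_edge','door_pull','catch','door_tongue']:
    rs=[];s=''
    for c in Fs:
        L=pinpoint(c,n)
        if L and L[0]['p']>.25:
            r=ray(Fs[c],L[0]['location'],c=='wrist');rs.append(r)
            s+=f" {c}:{np.round(L[0]['location'])} {L[0]['p']:.2f}"
    if len(rs)>1: X,e=tri(rs);s+=f" X={np.round(X,4)} e={e:.4f}"
    print(n,s)
E
```

```text
t: 37.35
eef_pos: [0.4173, -0.1694, 0.2559]
ee_rot: [3.123, -0.003, -1.67]
force: [0.1, 0.1, -1.6]
width: 0.0006
sleeve_upper  scene:[372. 279.] 0.90 side:[359. 200.] 0.77 wrist:[126. 162.] 0.63 X=[ 0.4876 -0.0384  0.1595] e=0.0061
door_hinge  scene:[372. 312.] 0.59 side:[358. 249.] 0.86 X=[ 0.4919 -0.0331  0.0375] e=0.0065
door_edge  scene:[438. 331.] 0.63 side:[399. 200.] 0.97 wrist:[385. 151.] 0.57 X=[ 0.4676 -0.2323  0.1052] e=0.0027
shut_edge  scene:[442. 329.] 0.69
door_pull  scene:[424. 332.] 0.93 side:[407. 199.] 0.77 X=[ 0.435  -0.2152  0.1176] e=0.0007
catch  scene:[436. 288.] 0.83 side:[385. 173.] 0.66 wrist:[354. 112.] 0.67 X=[ 0.4996 -0.1999  0.1882] e=0.0035
door_tongue  scene:[435. 294.] 0.59 side:[384. 180.] 0.68 X=[ 0.5012 -0.1965  0.1709] e=0.0038
```

View pics/o.png

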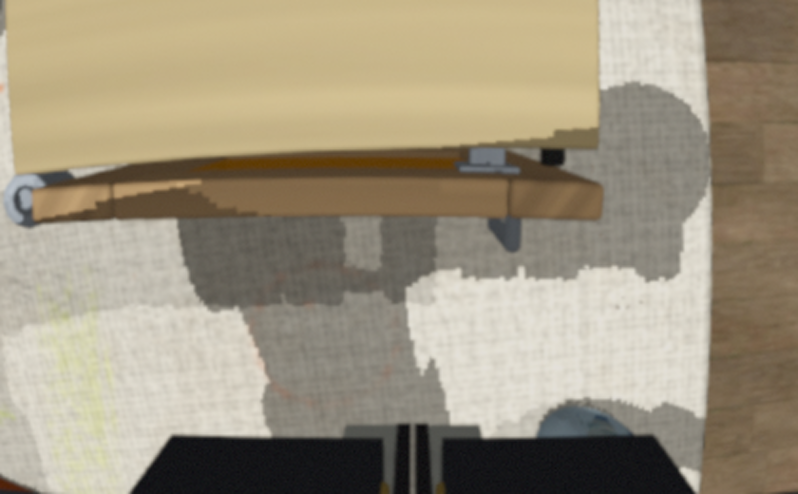

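Run:
```python
from h import *
F=grab_frame('wrist')
for n,c,z in [('cupR',(595,148),.208),('cupM',(300,157),.208),('cupL',(30,172),.208),('doorR',(590,181),.204),('doorM',(300,179),.204),('doorL',(60,184),.204),('outR',(600,216),.204),('outL',(40,220),.204),('sleeve',(28,199),.184),('bump',(552,163),.165+.005)]:
    print(n,np.round(onz(ray(F,(100+c[0]/1.9,60+c[1]/1.9),True),z)[:2],4))
```

```text
cupR [ 0.4839 -0.2306]
cupM [ 0.489  -0.1463]
cupL [ 0.4982 -0.0596]
doorR [ 0.4739 -0.2296]
doorM [ 0.4824 -0.1448]
doorL [ 0.4925 -0.0676]
outR [ 0.4631 -0.2321]
outL [ 0.4823 -0.0578]
sleeve [ 0.4889 -0.0427]
bump [ 0.4769 -0.2251]
```

```bash
python3 -m inch '0 0 0 1 0 0 0;0 0 0 1 0 0 0;0 0 0 1 0 0 0'
python3 - <<'E'
from h import *
Fs={c:grab_frame(c) for c in ('scene','side')}
rs=[ray(Fs[c],L[0]['location']) for c in Fs for L in [pinpoint(c,'door_edge')] if L]
print(tri(rs)); arm.job_done(); print(telemetry.get_state()['t'])
E
```

```text
t: 38.98
eef_pos: [0.4163, -0.1691, 0.2628]
ee_rot: [3.117, -0.003, -1.67]
force: [0.4, -0.5, 0.1]
width: 0.0003
(array([ 0.4578444 , -0.22847194,  0.10870817]), np.float64(0.0022052110922662314))
the job is handed in; nothing more can be done
the job is handed in; nothing more can be done
```

I hung the door on both pins and pushed it shut, then handed the job in at about 39 s. My final camera reading of the free edge disagreed with the earlier ones, and I never confirmed the catch by tugging the door.

- **Hanging:** I gripped the upper rail about 45 mm towards the hinge and lifted the door from the rack. I felt the pin from the hinge side and from the front, at about 6 N each time. The door went down without resistance to the expected seat height, with about 12 N on the seats. I released it square open, and the cameras put the upper sleeve at 161 mm against the 162 mm seat.
- **Shutting:** I pushed the door round with closed fingers until it stopped firm, at up to 13 N. It did not move further. After backing off, the wrist picture showed about a 10 mm gap at the free edge, against about 8 mm when shut. The door's edge read x = 0.468 m, against 0.470–0.476 m for the shut place.
- **Checks that disagree or are missing:**
    - **Edge reading:** The last one, just before handing in, was x = 0.458 m, about 1 cm further open. That is outside the 6 mm limit if true. Single readings of this point scatter by several millimetres, so I took it as noise, but it was handed in by the same script and I did not recheck it.
    - **Roller catch:** I saw no separate force bump as the tongue passed the roller. That the catch is holding is inferred from the firm stop and the small gap.
    - **Bystanders:** I did not measure the bystanders again at the end. The arm was not steered near them, and I felt no unexpected contact.

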